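# Dock the mixer turntable and press the flask into its sprung cradle

### The job

Turn the mixer's turntable counter-clockwise (seen from above) by its upright post, past the click, until it stops with the ring cradle over the drive nose. Only then take the round amber flask from its cork rest, seat it upright in the sprung ring cradle and press it down until the cradle is right at the bottom of its travel; finish there, still holding the flask pressed down with the gripper. Keep the flask upright all the way and leave the water bottle, the tube rack and the swab jar alone.

Things in the scene. Friction and masses are not known exactly. Their poses are not given: they have to be found in the camera images.
- mixer: White touch mixer fixed to the table: round base of 236 mm diameter, 42 mm high; a drive nose (80 mm wide) sticks out to 163 mm from the axis on its own -x side; on its +y side a grey housing (50 x 34 mm, 72 mm high, centre 150 mm from the axis) holds the detent's sprung plunger. Origin on the turntable's axis at table height, z up; yaw varies.
- turntable (a joint): Angle (rad) of the turntable about the mixer's vertical axis, growing counter-clockwise from above, 0 to 1.9. Light friction; it stays where it is left. At 1.73 a lug on the rim meets the sprung plunger (about 7 N at the post pushes it past); it is then held at the solid stop, 1.9 = docked: cradle on the mixer's -x side over the drive nose, post on its +x side.
- turntable_axis (a point): Centre of the top face of the turntable (aluminium disc, 220 mm diameter), 60 mm above the table, on the axis of rotation.
- post_top (a point): Centre of the top of the upright steel post on the turntable by which it is turned: 14 mm diameter, 55 mm tall above the disc, its top 115 mm above the table, 80 mm from the axis, opposite to the cradle. It turns with the disc.
- cradle (a joint): Downward travel (m) of the sprung ring cradle: 0 = up, 0.014 = at the bottom of its travel. The spring pushes up with about 4.5 N at 0 (it carries the flask without sinking noticeably) and 11.5 N at 0.014.
- cradle_mouth (a point): Centre of the upper rim of the ring cradle: dark steel ring, outer diameter 72 mm, hole 48 mm through, 12 mm thick, on a spring on the turntable 65 mm from the axis. The rim is 98 mm above the table when up, 84 mm when down.
- flask: Round flask of amber glass, black cap: spherical body of 64 mm diameter, straight neck of 28 mm diameter from 60 to 108 mm above its lowest point, cap of the same diameter up to 120 mm. 0.15 to 0.3 kg. Origin at its lowest point, z up along the neck. Stands upright in the cork rest at the start; seated in the ring cradle its lowest point lies 11 mm below the ring's upper rim.
- rest: Cork ring fixed to the table, outer diameter 84 mm, hole 48 mm, 20 mm high, origin under its centre. The flask starts in it, its lowest point about 9 mm above the table.
- tube_rack: White rack with 24 yellow-capped sample tubes, 100 x 150 mm, 98 mm high, origin under its centre. Leave alone.
- bottle: Closed water bottle with a blue cap, 60 mm diameter, 180 mm high, origin under its centre. Leave alone.
- jar: Small closed swab jar with a white lid, 52 mm diameter, 60 mm high, origin under its centre. Leave alone.
There are look-alikes about, which are no part of the job. Of the things shaped like the flask, the amber one is meant. Of the things that look like the rest, take the one that is farthest to the robot's left at the start.

How it is judged:
By the outcome, as a careful person would: the job done as asked, in the order asked, and still so for the second after the job is handed in, while the arm keeps its last pose, push and grip.
It also fails if it takes over 64 s, if anything falls off the work surface, if the arm or the gripper's body presses on something with over 40 N, if the wrist force passes 120 N, or if a joint passes its speed limit or range.

### The arm

A 6-joint arm with a two-finger parallel gripper is mounted at the origin on the work surface. World frame = base frame: x ahead of the robot, y to its left, z up, the work surface at z = 0. Lengths are in m, angles in rad, forces in N, time in s.
With the tool pointing down it reaches from about 0.25 to 0.775 m from the base axis. Payload 8.9 kg.
Tool frame: the origin (TCP) lies between the finger pads; the fingertips stand 11 mm ahead of it and the grasp point (between the pads) lies 8 mm behind it; z points along the fingers, y is the line along which they close (so a half turn about z gives the same grasp; the last joint's range is limited). The gripper opens to 85 mm and grips with 20 to 120 N. Pads are 22 mm wide; open, the fingers measure 114 mm over their backs; the gripper's body (76 mm by 85 mm) begins 54 mm behind the grasp point. The pads swing forward as they close: fully open they stand 13 mm farther back than shut.
Start: joints at [-1.421, 0.291, -0.153, 1.127, 0, 1.431], TCP at [0.15, -0.503, 0.242] pointing down, gripper open.
Joint ranges: [-2.52, 2.52], [-0.91, 1.74], [-1.3, 1.37], [-1.96, 2.02], [-1.52, 1.47], [-3.14, 3.14]. Speed limits (rad/s): [2.22, 2.22, 2.79, 3.14, 3.14, 3.14].

### API

Orientations are given as a rotation vector (axis times angle).
In Python, from station import sensors, get_image, camera_info, r gives the robot as it stands. The module is installed in compiled form; this text tells all that it offers.
- The arm moves only by the shell command python3 -m jog 'ROWS' [FORCE]. ROWS is JSON, a list of rows, each a list of 7 numbers: the closure in counts, from 0 (fully open) to 255 (shut), then the shift along the tool's x, y, z in mm, then the turn, a rotation vector about the tool's x, y, z in rad. A call has exactly 8 rows; each row is the pose to reach, as a shift and turn from the pose commanded when the call began, along the tool's axes at that moment; what a row does not reach only later rows make up. A row lasts 1/8 s, in which the tool goes at most 62.5 mm and 10.7 degrees, less where a joint would pass 70% of its speed; a pose out of reach is approached as far as the arm can. A call with a gripper value outside its range is refused whole. The fingers move at their own pace and stop on an object; FORCE is the grip in N (left out, the last holds). Time passes only in rows, so rows that repeat a pose let the fingers close, or fill a call up. It gives the time, the measured TCP pose, the force, the opening and the grip force at its end, in the units of the state.
- sensors.state(): the state, without advancing time (a new reading comes with each control period).
- get_image(name): name is "scene" or "top"; returns (picture, depth): 384x512x3 uint8, blue, green, red; 384x512 float32, m along the optical axis (not along the pixel's ray), 0 where there is no reading.
- camera_info(name): a dict with "K" (3x3 intrinsics, pixels), "extrinsics" (4x4, takes a point from world to camera coordinates). Camera axes: x right, y up, looking along -z (the intrinsics and any distortion apply to the point x, -y, -z); pixel columns grow to the right and rows downward; lengths in m; the calibration is good to about 2 mm. A picture is of the moment at which its call begins. camera_info takes no time and is no camera call.
- r.close_job(): hands the job in; it is judged then, once.
The state is a dict: "t": time; "joint_pos": joint angles; "dq": joint speeds; "joint_efforts": joint torques, N m; "position": TCP position; "tool_rot": TCP orientation; "force": force on the tool from outside, world axes, zero at the start; "torque": the same for the moment, N m; "opening": finger opening in m; "grasp_force": force on a finger pad.
Only numpy, scipy, OpenCV 4.12 (cv2) and the standard library are available. Lean on these libraries where they do the work, as an engineer would, in place of code of your own. Each camera call takes 0.05 s, during which the arm holds its last target. There are 200 camera calls.

## Working session

There is one attempt and no reset: what is moved stays moved. The work goes in short steps, Python scripts to look and compute and a shell command to move; the robot and the scene stay as the last step left them, time stands still between calls to the robot, and variables do not carry over. Pictures are saved under pics/ and viewed, at most 10 in all, crops included, and the job is handed in when it is done.

```bash
mkdir -p pics
cat > h.py <<'E'
import numpy as np, cv2
from station import sensors, get_image, camera_info, r
def cam(n):
    c=camera_info(n); return np.array(c["K"]),np.array(c["extrinsics"]),c
def world(n,depth_or_z,u,v,mode="z"):
    K,E,c=cam(n)
    d=np.array([(u-K[0,2])/K[0,0],-(v-K[1,2])/K[1,1],-1.])
    R,t=E[:3,:3],E[:3,3]; o=-R.T@t; w=R.T@d
    return o+w*((depth_or_z-o[2])/w[2] if mode=="z" else depth_or_z)
def pt(n,dep,u,v): return world(n,float(dep[int(v),int(u)]),u,v,"d")
E
python3 - <<'E'
from h import *
for n in("scene","top"):
    p,d=get_image(n); cv2.imwrite(f"pics/{n}0.png",p); np.save(f"pics/{n}0.npy",d)
    c=camera_info(n); print(c)
print(sensors.state())
E
```

```text
{'K': array([[431.08256654,   0.        , 255.09755712],
       [  0.        , 431.08256654, 193.53524161],
       [  0.        ,   0.        ,   1.        ]]), 'extrinsics': array([[ 0.57162789,  0.82046776,  0.00861472, -0.33380932],
       [-0.70880819,  0.48849036,  0.50888911,  0.33421239],
       [ 0.4133189 , -0.29700139,  0.86078897, -1.51247148],
       [ 0.        ,  0.        ,  0.        ,  1.        ]])}
{'K': array([[400.079732  ,   0.        , 246.21979787],
       [  0.        , 400.079732  , 189.82664761],
       [  0.        ,   0.        ,   1.        ]]), 'extrinsics': array([[ 0.00488014, -0.99969626,  0.02415744, -0.01582534],
       [ 0.98240913,  0.00930271,  0.18650941, -0.59208136],
       [-0.18667749,  0.0228223 ,  0.98215613, -1.13560679],
       [ 0.        ,  0.        ,  0.        ,  1.        ]])}
{'t': 0.1, 'joint_pos': array([-1.42128477e+00,  2.91227298e-01, -1.54011799e-01,  1.12667689e+00,
        8.99116900e-06,  1.43145888e+00]), 'dq': array([ 3.38388731e-04, -2.57729831e-03,  2.68142843e-03,  8.67163345e-04,
       -1.67589501e-05,  1.02544267e-03]), 'joint_efforts': array([ 1.46027203e-03, -5.37977421e+01,  3.31918859e+01,  9.28773719e-03,
       -1.37184074e-04,  7.15479729e-06]), 'position': array([ 0.14948071, -0.50290492,  0.24180254]), 'tool_rot': array([-3.10777718e+00, -4.51986110e-01, -5.17440456e-06]), 'force': array([-0.62466185, -0.63042079, -0.05900942]), 'torque': array([ 0.00630107, -0.01635715,  0.04016333]), 'grasp_force': 0.0, 'opening': 0.08527087431458032}
```

View pics/scene0.png

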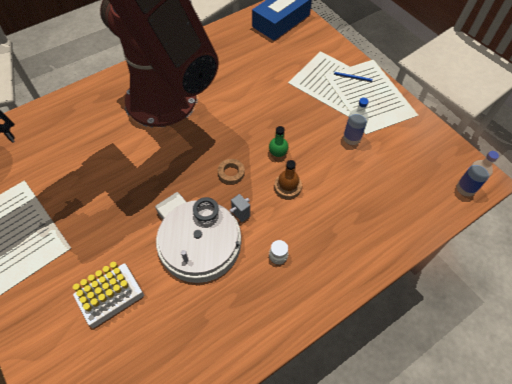

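View pics/top0.png

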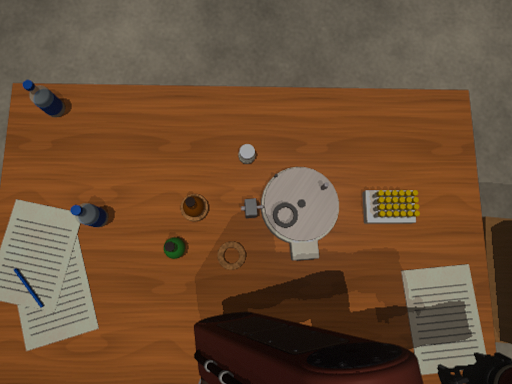

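The scene view shows the amber flask in its cork rest at about (289,180), the turntable at (199,238), the ring cradle at (206,210), the post at (184,257) and the grey housing at (240,207). In the top view the flask is at about (195,205), the axis at (301,203), the ring at (285,215) and the post at (323,186). I'll enlarge both.

Run:
```python
from h import *
s=cv2.imread("pics/scene0.png");t=cv2.imread("pics/top0.png")
a=cv2.resize(s[150:290,145:315],None,fx=4,fy=4,interpolation=cv2.INTER_CUBIC)
b=cv2.resize(t[145:275,170:350],None,fx=4,fy=4,interpolation=cv2.INTER_CUBIC)
cv2.imwrite("pics/cs.png",a);cv2.imwrite("pics/ct.png",b)
```

```text
(no output)
```

View pics/cs.png

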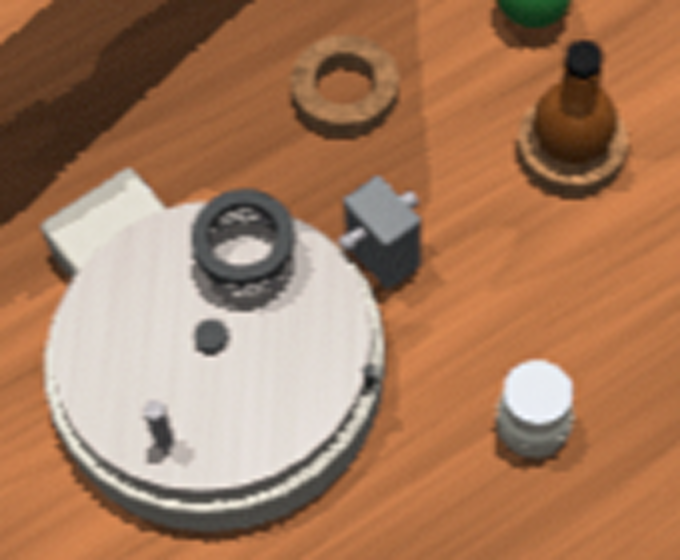

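View pics/ct.png

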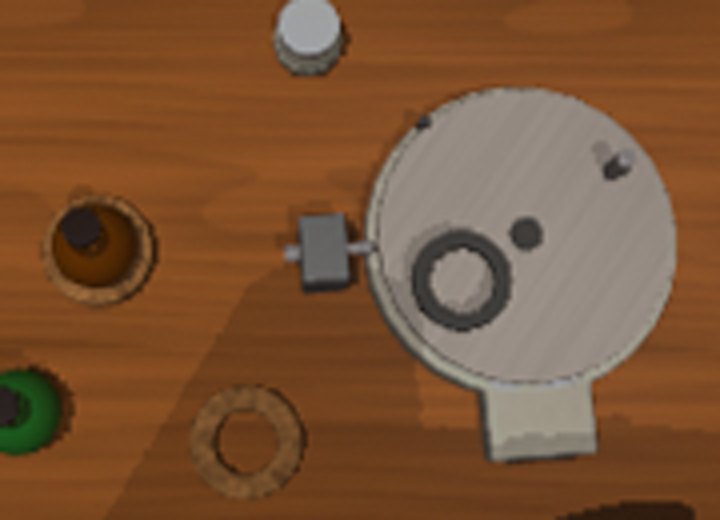

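Scene crop (crop pixels): post top (155,410), ring rim centre (243,236), flask cap top (584,53). Top crop: post top (627,157), ring (461,279), cap top (80,224), housing top (323,242), disc centre about (522,235). Next I triangulate these.

```bash
cat >> h.py <<'E'
def tri(us,ut):
    A=[];b=[]
    for n,u in(("scene",us),("top",ut)):
        p=world(n,0,*u); q=world(n,.3,*u); d=(q-p)/np.linalg.norm(q-p); M=np.eye(3)-np.outer(d,d)
        A.append(M);b.append(M@p)
    x=np.linalg.lstsq(np.vstack(A),np.hstack(b),rcond=None)[0]
    return x,[np.linalg.norm(a@x-c)*1e3 for a,c in zip(A,b)]
E
python3 - <<'E'
from h import *
np.set_printoptions(precision=4,suppress=True)
S=lambda u,v:((u+.5)/4-.5+145,(v+.5)/4-.5+150)
T=lambda u,v:((u+.5)/4-.5+170,(v+.5)/4-.5+145)
P={}
for k,a,b in(("post",(155,410),(627,157)),("ring",(243,236),(461,279)),("cap",(584,53),(80,224)),("rest",(573,141),(100,249)),("hub",(210,330),(526,234))):
    P[k],e=tri(S(*a),T(*b)); print(k,P[k],e)
for k,z,a,b in(("post",.115,(155,410),(627,157)),("ring",.098,(243,236),(461,279)),("cap",.129,(584,53),(80,224))):
    print(k,world("scene",z,*S(*a)),world("top",z,*T(*b)))
ax=P["ring"]+65/145*(P["post"]-P["ring"]);print("axis",ax)
h=world("top",.072,*T(323,242));n=world("top",.042,*T(538,395));print("housing",h,"nose",n)
for m,q in(("ring",P["ring"]),("post",P["post"]),("housing",h),("nose",n)):
    v=(q-ax)[:2];print(m,np.hypot(*v),np.degrees(np.arctan2(v[1],v[0])))
# depth clouds
for nme in("scene","top"):
    d=np.load(f"pics/{nme}0.npy");K,E,_=cam(nme)
    v,u=np.mgrid[:384,:512];ray=np.stack([(u-K[0,2])/K[0,0],-(v-K[1,2])/K[1,1],-np.ones_like(u)],-1)*d[...,None]
    w=(ray-E[:3,3])@E[:3,:3]
    m=(d>0)&(np.hypot(w[...,0]-P["cap"][0],w[...,1]-P["cap"][1])<.03)&(w[...,2]>.09)
    print(nme,"flask neck",m.sum(),w[m].mean(0),w[m].max(0))
    m=(d>0)&(np.hypot(w[...,0]-ax[0],w[...,1]-ax[1])<.13)&(abs(w[...,2]-.06)<.006)
    q=w[m]; print("disc",(q.min(0)+q.max(0))/2,q.max(0)-q.min(0))
E
```

```text
post [ 0.601  -0.237   0.1154] [np.float64(1.6486902671969734), np.float64(1.6486902671966728)]
ring [ 0.515  -0.1204  0.0947] [np.float64(1.02451406246325), np.float64(1.0245140624628595)]
cap [0.546  0.1466 0.1328] [np.float64(0.4694347626702255), np.float64(0.46943476267048084)]
rest [0.5464 0.146  0.0155] [np.float64(1.72835396061631), np.float64(1.7283539606162832)]
hub [ 0.5517 -0.1717  0.07  ] [np.float64(0.9411424700965478), np.float64(0.9411424700965776)]
post [ 0.6017 -0.2356  0.115 ] [ 0.6004 -0.2386  0.115 ]
ring [ 0.5172 -0.1202  0.098 ] [ 0.5141 -0.1209  0.098 ]
cap [0.5443 0.1489 0.129 ] [0.5464 0.1467 0.129 ]
axis [ 0.5536 -0.1727  0.104 ]
housing [ 0.5438 -0.0236  0.072 ] nose [ 0.4357 -0.1835  0.042 ]
ring 0.06494647072628432 126.40300796267131
post 0.07993411781696533 -53.59699203732869
housing 0.149462391011376 93.74099780592317
nose 0.11836280227647651 -174.76182906966574
scene flask neck 129 [0.5497 0.1456 0.1172] [0.5603 0.1625 0.1318]
disc [ 0.554  -0.1627  0.0599] [0.218  0.2356 0.0119]
top flask neck 101 [0.543  0.1446 0.124 ] [0.5566 0.1599 0.1364]
disc [ 0.5533 -0.1626  0.06  ] [0.2178 0.2384 0.0118]
```

Heights agree with the text (post 0.115, ring about 0.095, cap 0.133). Ring and post radii also match. The axis is at about (0.553,-0.172), mixer yaw about 4.5°, and the turn needed is about 58°. Now I'll work out the rows to reach the post.

```bash
cat >> h.py <<'E'
from scipy.spatial.transform import Rotation as Ro
np.set_printoptions(precision=4,suppress=True)
def plan(*tg):
    """targets (x,y,z,xangle_deg), tool down; prints shifts mm + turn in the present tool axes"""
    s=sensors.state(); p=s["position"]; R=Ro.from_rotvec(s["tool_rot"])
    X=R.apply([1,0,0]);Z=R.apply([0,0,1]); print("now",p,"xang",np.degrees(np.arctan2(X[1],X[0])).round(2),"z",Z,"j",s["joint_pos"],"F",s["force"],"op",s["opening"],"t",s["t"])
    for x,y,z,a in tg:
        G=Ro.from_euler("z",a,degrees=True)*Ro.from_rotvec([np.pi,0,0])
        print((x,y,z,a),R.inv().apply(np.array([x,y,z])-p)*1e3,(R.inv()*G).as_rotvec())
E
python3 -c "
from h import *
plan((.601,-.237,.2,126.4))"
```

```text
now [ 0.1495 -0.5029  0.2418] xang 16.55 z [-0.0002  0.0011 -1.    ] j [-1.4213  0.2912 -0.154   1.1267  0.      1.4315] F [-0.6247 -0.6304 -0.059 ] op 0.08527087431458032 t 0.1
(0.601, -0.237, 0.2, 126.4) [ 508.5498 -126.2278   42.026 ] [-0.0006 -0.0012 -1.9172]
```

```bash
python3 -m jog '[[183,50,-13,0,0,0,-0.18],[183,100,-25,0,0,0,-0.36],[183,150,-38,5,0,0,-0.54],[183,200,-50,10,0,0,-0.72],[183,250,-63,15,0,0,-0.9],[183,300,-76,20,0,0,-1.08],[183,350,-88,25,0,0,-1.26],[183,400,-100,30,0,0,-1.44]]' 30; python3 -c "
from h import *
plan((.601,-.237,.18,126.4))"
```

```text
t: 1.1
position: [0.5057, -0.2923, 0.2119]
tool_rot: [-2.032, -2.396, 0.0]
force: [0.5, -0.3, 1.0]
opening: 0.0243
grasp_force: 0.0
now [ 0.5057 -0.2923  0.2119] xang 99.4 z [-0.0004  0.0002 -1.    ] j [-0.6492  0.4208 -0.0431  1.1073 -0.0001  0.7576] F [ 0.4938 -0.257   1.0056] op 0.024264899499149447 t 1.1
(0.601, -0.237, 0.18, 126.4) [ 39.0279 103.029   31.8336] [-0.0003 -0.0003 -0.4713]
```

```bash
python3 -m jog '[[160,20,50,15,0,0,-0.18],[160,39,103,32,0,0,-0.36],[160,39,103,32,0,0,-0.47],[160,39,103,32,0,0,-0.47],[160,39,103,70,0,0,-0.47],[160,39,103,105,0,0,-0.47],[160,39,103,120,0,0,-0.47],[160,39,103,120,0,0,-0.47]]'
python3 - <<'E'
from h import *
ax=np.array([.553,-.172])
L=[]
for k in range(-54,7,10):
    f=np.radians(k);L.append((ax[0]+.08*np.cos(f),ax[1]+.08*np.sin(f),.092,180+k))
plan((.601,-.237,.092,126.4),*L)
p,d=get_image("scene");cv2.imwrite("pics/s1.png",cv2.resize(p[150:290,145:315],None,fx=4,fy=4,interpolation=cv2.INTER_CUBIC))
E
```

```text
t: 2.1
position: [0.5994, -0.239, 0.092]
tool_rot: [-1.429, -2.796, -0.0]
force: [1.2, -0.2, -0.1]
opening: 0.0319
grasp_force: 0.0
now [ 0.5994 -0.239   0.092 ] xang 125.87 z [-0.0011  0.0006 -1.    ] j [-0.4926  0.6267 -0.0255  0.9199  0.      0.4521] F [ 1.1913 -0.2349 -0.118 ] op 0.03185182413709664 t 2.1
(0.601, -0.237, 0.092, 126.4) [0.6463 2.4664 0.01  ] [-0.0006 -0.0012 -0.0092]
(np.float64(0.6000228201833979), np.float64(-0.2367213595499958), 0.092, 126) [1.4447 1.8378 0.0113] [-0.0006 -0.0012 -0.0023]
(np.float64(0.6105471840270922), np.float64(-0.22757266963671977), 0.092, 136) [ 2.6914 15.7269  0.005 ] [-0.0005 -0.0012 -0.1768]
(np.float64(0.6193230058044034), np.float64(-0.21673543227765973), 0.092, 146) [ 6.331  29.1885  0.0017] [-0.0003 -0.0013 -0.3513]
(np.float64(0.6260836366114081), np.float64(-0.204538931446064), 0.092, 156) [12.2528 41.8135  0.0015] [-0.0002 -0.0013 -0.5259]
(np.float64(0.6306236581020798), np.float64(-0.1913537516479734), 0.092, 166) [20.277  53.2185  0.0045] [-0.0001 -0.0013 -0.7004]
(np.float64(0.6328051240207859), np.float64(-0.17758051789953), 0.092, 176) [30.1598 63.0568  0.0105] [-0.     -0.0013 -0.8749]
(np.float64(0.6325617516294619), np.float64(-0.16363772293858772), 0.092, 186) [41.6008 71.0295  0.0194] [ 0.0001 -0.0014 -1.0495]
```

View pics/s1.png

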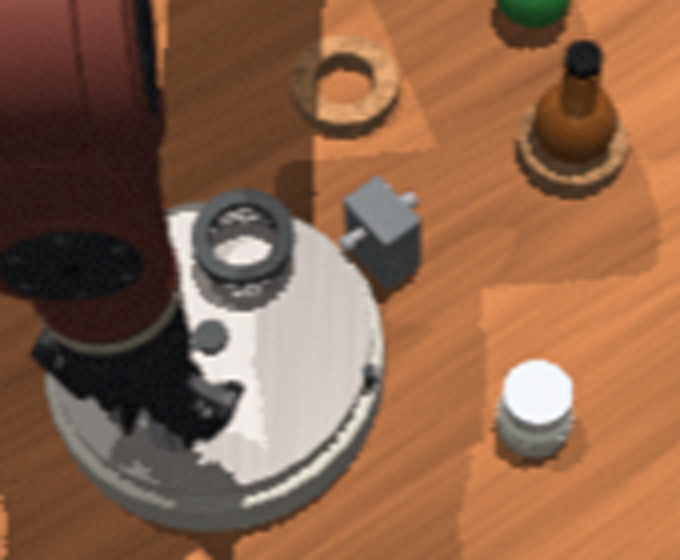

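The scene shows the gripper standing over the post near (140,400), with the ring not moved at (243,236). Now I sweep it along the arc.

```bash
python3 -m jog '[[190,1.5,2,0,0,0,0],[190,1.5,2,0,0,0,0],[190,1.7,9,0,0,0,-0.09],[190,2.7,15.7,0,0,0,-0.177],[190,6.3,29.2,0,0,0,-0.35],[190,12.3,41.8,0,0,0,-0.52],[190,20.3,53.2,0,0,0,-0.7],[190,25,58,0,0,0,-0.79]]'
python3 - <<'E'
from h import *
ax=np.array([.553,-.172])
L=[]
for k in(-9,-6,-3,0,3,5,7,9):
    f=np.radians(k);L.append((ax[0]+.08*np.cos(f),ax[1]+.08*np.sin(f),.092,180+k))
plan(*L)
E
```

```text
t: 3.15
position: [0.6327, -0.1841, 0.0929]
tool_rot: [0.233, 3.132, -0.001]
force: [-0.7, -1.5, -0.6]
opening: 0.0221
grasp_force: 0.7
now [ 0.6327 -0.1841  0.0929] xang 171.51 z [ 0.0005 -0.0007 -1.    ] j [-0.3938  0.6485  0.018   0.9396 -0.0005 -0.2456] F [-0.744  -1.4653 -0.5922] op 0.022120000622320696 t 3.15
(np.float64(0.632015067247611), np.float64(-0.18451475720321844), 0.092, 171) [ 0.6185 -0.5247  0.8746] [-0.0006  0.0006  0.0089]
(np.float64(0.6325617516294619), np.float64(-0.18036227706141225), 0.092, 174) [0.691  3.663  0.8719] [-0.0007  0.0006 -0.0435]
(np.float64(0.6328903627803659), np.float64(-0.17618687649943549), 0.092, 177) [0.9825 7.8412 0.869 ] [-0.0007  0.0006 -0.0958]
(np.float64(0.633), np.float64(-0.172), 0.092, 180) [ 1.4923 11.9983  0.8661] [-0.0007  0.0005 -0.1482]
(np.float64(0.6328903627803659), np.float64(-0.1678131235005645), 0.092, 183) [ 2.2189 16.1231  0.863 ] [-0.0007  0.0005 -0.2006]
(np.float64(0.6326955758473397), np.float64(-0.16502754058018734), 0.092, 185) [ 2.8229 18.8494  0.8609] [-0.0007  0.0005 -0.2355]
(np.float64(0.6324036921313058), np.float64(-0.16225045252758818), 0.092, 187) [ 3.5216 21.553   0.8587] [-0.0007  0.0005 -0.2704]
(np.float64(0.632015067247611), np.float64(-0.15948524279678153), 0.092, 189) [ 4.3142 24.2305  0.8565] [-0.0007  0.0005 -0.3053]
```

```bash
python3 -m jog '[[190,0.7,3.7,0,0,0,-0.04],[190,1,7.8,0,0,0,-0.095],[190,1.5,12,0,0,0,-0.15],[190,2.2,16,0,0,0,-0.2],[190,2.8,18.8,0,0,0,-0.235],[190,3.2,20.2,0,0,0,-0.25],[190,3.2,20.2,0,0,0,-0.25],[190,3.2,20.2,0,0,0,-0.25]]'
python3 - <<'E'
from h import *
ax=np.array([.553,-.172])
plan(*[(ax[0]+.08*np.cos(f),ax[1]+.08*np.sin(f),.092,180+np.degrees(f)) for f in np.radians((6,8,10,12))])
E
```

```text
t: 4.15
position: [0.6322, -0.1637, 0.0924]
tool_rot: [0.152, -3.138, -0.001]
force: [0.3, 0.0, 0.3]
opening: 0.0215
grasp_force: 0.0
now [ 0.6322 -0.1637  0.0924] xang -174.45 z [-0.0001  0.0004 -1.    ] j [-0.3654  0.6391 -0.0011  0.9308  0.0004 -0.4623] F [0.3397 0.0476 0.2683] op 0.02153183721219988 t 4.15
(np.float64(0.6325617516294619), np.float64(-0.16363772293858772), 0.092, np.float64(186.0)) [-0.4095 -0.0016  0.3594] [ 0.0005 -0.0001 -0.0079]
(np.float64(0.6322214454993257), np.float64(-0.16086615192319476), 0.092, np.float64(188.0)) [-0.3388  2.7899  0.3606] [ 0.0005 -0.     -0.0428]
(np.float64(0.6317846202409767), np.float64(-0.15810814578664556), 0.092, np.float64(190.0)) [-0.1707  5.5772  0.3619] [ 0.0005 -0.     -0.0777]
(np.float64(0.6312518080587045), np.float64(-0.15536706473457923), 0.092, np.float64(192.0)) [0.0946 8.357  0.3632] [ 0.0005 -0.     -0.1126]
```

```bash
python3 -m jog '[[190,-0.3,1,0,0,0,-0.02],[190,-0.3,2,0,0,0,-0.03],[190,-0.3,3,0,0,0,-0.04],[190,-0.3,3.5,0,0,0,-0.04],[190,-0.3,4,0,0,0,-0.04],[190,-0.3,4,0,0,0,-0.04],[190,-0.3,4,0,0,0,-0.04],[190,-0.3,4,0,0,0,-0.04]]'
```

```text
t: 5.15
position: [0.6322, -0.1616, 0.0923]
tool_rot: [0.214, -3.134, 0.004]
force: [-0.2, -7.9, -2.6]
opening: 0.0221
grasp_force: 4.0
```

```bash
python3 -m jog '[[190,0,1,0,0,0,0],[190,0,2,0,0,0,0],[190,0,3,0,0,0,0],[190,0,3,0,0,0,0],[190,0,3,0,0,0,0],[190,0,3,0,0,0,0],[190,0,3,0,0,0,0],[190,0,3,0,0,0,0]]'
```

```text
t: 6.15
position: [0.6322, -0.1614, 0.0924]
tool_rot: [-0.211, 3.134, -0.011]
force: [1.5, -21.0, -5.6]
opening: 0.0216
grasp_force: 9.7
```

```bash
python3 -m jog '[[190,0,0,0,0,0,0],[170,0,-4,0,0,0,0],[160,0,-4,0,0,0,0],[160,0,-4,-40,0,0,0],[160,0,-4,-80,0,0,0],[160,0,-4,-110,0,0,0],[120,0,-4,-140,0,0,0],[120,0,-4,-140,0,0,0]]'
python3 - <<'E'
from h import *
plan((.546,.1466,.26,180),(.546,.1466,.26,90))
E
```

```text
t: 7.15
position: [0.6335, -0.1608, 0.2349]
tool_rot: [-0.216, 3.13, -0.002]
force: [0.4, -0.5, -0.4]
opening: 0.0453
grasp_force: 0.0
now [ 0.6335 -0.1608  0.2349] xang -172.1 z [ 0.0042 -0.001  -1.    ] j [-0.3606  0.543   0.2162  1.2398  0.0005 -0.4985] F [ 0.4451 -0.5408 -0.4435] op 0.045284087795046196 t 7.15
(0.546, 0.1466, 0.26, 180) [ 44.3282 316.462  -25.7584] [-0.0013  0.0041  0.1379]
(0.546, 0.1466, 0.26, 90) [ 44.3282 316.462  -25.7584] [0.0022 0.0044 1.7087]
```

The turntable held against 21 N without moving, so it is at the solid stop. Next, the flask.

```bash
python3 -m jog '[[60,8,55,-10,0,0,0.05],[20,16,110,-20,0,0,0.1],[0,24,165,-26,0,0,0.138],[0,32,220,-26,0,0,0.138],[0,38,270,-26,0,0,0.138],[0,44.3,316.5,-26,-0.001,0.004,0.138],[0,44.3,316.5,-26,-0.001,0.004,0.138],[0,44.3,316.5,-26,-0.001,0.004,0.138]]'
python3 - <<'E'
from h import *
for n in("scene","top"):
    p,d=get_image(n); cv2.imwrite(f"pics/{n}2.png",p)
    crop=p[150:290,145:315] if n=="scene" else p[145:275,170:350]
    cv2.imwrite(f"pics/c{n}2.png",cv2.resize(crop,None,fx=4,fy=4,interpolation=cv2.INTER_CUBIC))
plan((.546,.1465,.2,180),(.546,.1465,.092,180))
E
```

```text
t: 8.15
position: [0.5447, 0.1466, 0.2576]
tool_rot: [0.0, -3.137, -0.001]
force: [0.1, -0.2, 0.5]
opening: 0.0852
grasp_force: 0.0
now [0.5452 0.1457 0.2578] xang 179.9 z [-0.0047  0.0005 -1.    ] j [ 0.131   0.3622 -0.0098  1.2034  0.0011  0.1327] F [ 0.2495 -0.1206 -0.5493] op 0.08556548436022111 t 8.25
(0.546, 0.1465, 0.2, 180) [-1.1107  0.7865 57.8355] [ 0.0005 -0.0047 -0.0017]
(0.546, 0.1465, 0.092, 180) [ -1.6149   0.7361 165.8343] [ 0.0005 -0.0047 -0.0017]
```

View pics/cscene2.png

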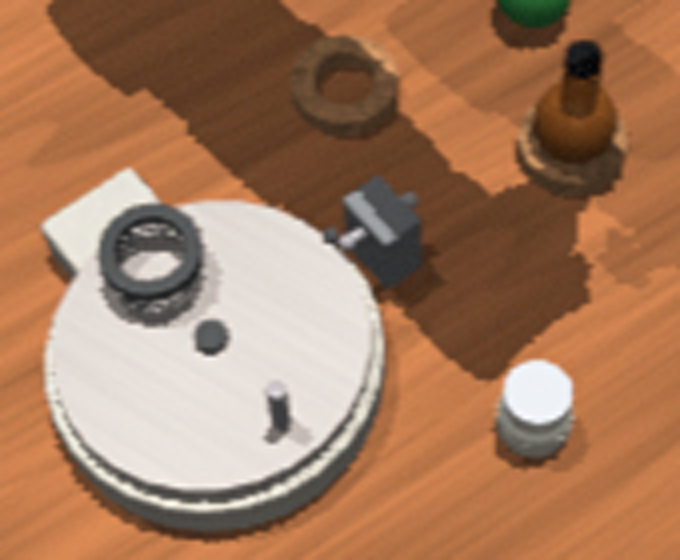

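View pics/ctop2.png

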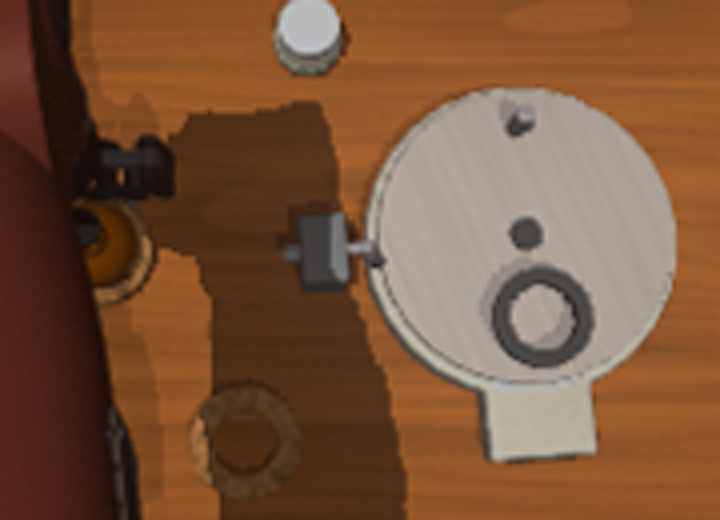

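The cradle now sits over the drive nose (scene crop ring (150,250), top crop ring (542,316), post (276,388) and (525,110)), and the lug is past the plunger. The flask is undisturbed, so I'll descend and grasp its neck.

```bash
python3 -m jog '[[0,-1,0.8,58,0,-0.0047,0],[0,-1.6,0.7,110,0,-0.0047,0],[0,-1.6,0.7,150,0,-0.0047,0],[0,-1.6,0.7,166,0,-0.0047,0],[0,-1.6,0.7,166,0,-0.0047,0],[255,-1.6,0.7,166,0,-0.0047,0],[255,-1.6,0.7,166,0,-0.0047,0],[255,-1.6,0.7,166,0,-0.0047,0]]' 60;  python3 - <<'E'
from h import *
S=lambda u,v:((u+.5)/4-.5+145,(v+.5)/4-.5+150)
T=lambda u,v:((u+.5)/4-.5+170,(v+.5)/4-.5+145)
r_,e=tri(S(150,250),T(542,316));print("ring",r_,e)
p_,e=tri(S(276,388),T(525,110));print("post",p_,e)
ax=r_+65/145*(p_-r_);v=(r_-p_);print("axis",ax,np.hypot(*v[:2]),np.degrees(np.arctan2(v[1],v[0])))
E
```

```text
t: 9.25
position: [0.5466, 0.1474, 0.0932]
tool_rot: [0.001, 3.139, 0.002]
force: [0.2, -0.3, -0.2]
opening: 0.0321
grasp_force: 0.0
ring [ 0.4888 -0.178   0.0953] [np.float64(0.6626374718052245), np.float64(0.6626374718059501)]
post [ 0.6335 -0.1654  0.1181] [np.float64(0.5545493601281448), np.float64(0.5545493601283973)]
axis [ 0.5537 -0.1724  0.1055] 0.14526889150772798 -175.00305759266138
```

```bash
python3 -m jog '[[255,0,0,0,0,0,0],[255,0,0,0,0,0,0],[255,0,0,0,0,0,0],[255,0,0,-20,0,0,0],[255,0,0,-50,0,0,0],[255,0,0,-90,0,0,0],[255,0,0,-130,0,0,0],[255,0,0,-130,0,0,0]]'
python3 - <<'E'
from h import *
plan((.488,-.177,.23,180))
E
```

```text
t: 10.25
position: [0.5476, 0.1475, 0.2251]
tool_rot: [0.001, 3.136, 0.002]
force: [0.1, 0.3, -3.0]
opening: 0.0267
grasp_force: 59.1
now [0.5476 0.1475 0.2251] xang 179.96 z [ 0.0056  0.0013 -1.    ] j [ 0.1338  0.3756 -0.0768  1.1126  0.0006  0.1346] F [ 0.0837  0.3153 -2.9918] op 0.02665352532705642 t 10.25
(0.488, -0.177, 0.23, 180) [  59.2792 -324.4978   -5.6981] [ 0.0013  0.0056 -0.0008]
```

```bash
python3 -m jog '[[255,8,-40,0,0,0,0],[255,16,-90,0,0,0,0],[255,26,-140,0,0,0,0],[255,36,-190,0,0,0,0],[255,45,-240,0,0,0,0],[255,52,-285,0,0,0,0],[255,57.8,-318,-5,0.001,0.0056,0],[255,57.8,-325,-5,0.001,0.0056,0]]'
python3 - <<'E'
from h import *
for n in("scene","top"):
    p,d=get_image(n); 
    crop=p[170:270,145:215] if n=="scene" else p[180:270,260:350]
    cv2.imwrite(f"pics/c{n}3.png",cv2.resize(crop,(0,0),fx=4.5,fy=4.5,interpolation=cv2.INTER_CUBIC))
a,b=cv2.imread("pics/cscene3.png"),cv2.imread("pics/ctop3.png")
c=np.zeros((450,800,3),np.uint8);c[:a.shape[0],:a.shape[1]]=a;c[:b.shape[0],320:320+b.shape[1]]=b;cv2.imwrite("pics/m3.png",c)
plan((.4893,-.1775,.18,180),(.4893,-.1775,.168,180))
E
```

```text
t: 11.25
position: [0.4871, -0.1793, 0.226]
tool_rot: [-0.005, -3.135, -0.0]
force: [0.1, 1.1, -1.5]
opening: 0.0268
grasp_force: 59.5
now [ 0.4874 -0.1779  0.226 ] xang 179.89 z [-0.0062  0.0006 -1.    ] j [-0.4894  0.2938 -0.193   1.0898 -0.0024 -0.4875] F [-0.3216 -0.3145 -1.4826] op 0.026501141840104298 t 11.35
(0.4893, -0.1775, 0.18, 180) [-2.1512  0.3296 46.0122] [ 0.0006 -0.0062 -0.0019]
(0.4893, -0.1775, 0.168, 180) [-2.2256  0.3223 58.012 ] [ 0.0006 -0.0062 -0.0019]
```

View pics/m3.png

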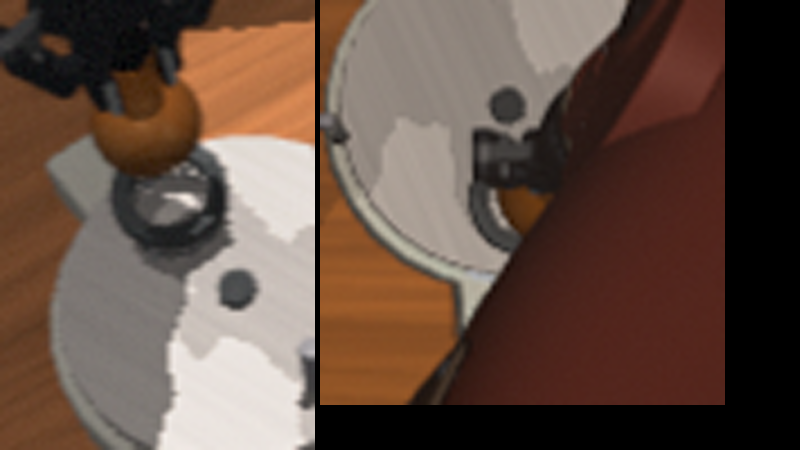

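The flask hangs upright with its body centre at about (147,118) in the scene half, which is pixel (177,196), above the ring. I'll check the alignment at its known height.

Run:
```python
from h import *
u=lambda a,b:((a+.5)/4.5-.5+145,(b+.5)/4.5-.5+170)
print(world("scene",.174,*u(147,120)),"ring",world("scene",.098,*u(171,197)))
```

```text
[ 0.4846 -0.1768  0.174 ] ring [ 0.4947 -0.1788  0.098 ]
```

```bash
python3 -m jog '[[255,-2.2,0.3,10,0,-0.006,0],[255,-2.2,0.3,25,0,-0.006,0],[255,-2.2,0.3,36,0,-0.006,0],[255,-2.2,0.3,36,0,-0.006,0],[255,-2.2,0.3,36,0,-0.006,0],[255,-2.2,0.3,36,0,-0.006,0],[255,-2.2,0.3,36,0,-0.006,0],[255,-2.2,0.3,36,0,-0.006,0]]'
python3 - <<'E'
from h import *
from scipy.optimize import least_squares
def cloud(n):
    p,d=get_image(n);K,E,_=cam(n)
    v,u=np.mgrid[:384,:512];ray=np.stack([(u-K[0,2])/K[0,0],-(v-K[1,2])/K[1,1],-np.ones_like(u)],-1)*d[...,None]
    return p,d,(ray-E[:3,3])@E[:3,:3]
p,d,w=cloud("scene"); cv2.imwrite("pics/s4.png",cv2.resize(p[150:290,145:315],None,fx=4,fy=4,interpolation=cv2.INTER_CUBIC))
h=cv2.cvtColor(p,cv2.COLOR_BGR2HSV)
near=(d>0)&(np.hypot(w[...,0]-.488,w[...,1]+.178)<.05)
m=near&(h[...,1]>130)&(w[...,2]>.105)&(w[...,2]<.17)
q=w[m];f=least_squares(lambda c:np.linalg.norm(q-c,axis=1)-.032,[.488,-.178,.14],loss="soft_l1",f_scale=.002);print("sphere",m.sum(),f.x,np.median(abs(f.fun)))
m=near&(h[...,1]<90)&(abs(w[...,2]-.098)<.005)
q=w[m];f=least_squares(lambda c:np.clip(np.abs(np.linalg.norm(q[:,:2]-c,axis=1)-.030)-.006,0,1),[.488,-.178]);print("ring",m.sum(),f.x,q.mean(0),q.min(0),q.max(0))
plan((.489,-.178,.175,180))
E
```

```text
t: 12.35
position: [0.49, -0.1776, 0.1912]
tool_rot: [0.001, 3.14, -0.001]
force: [-1.2, -0.1, -2.8]
opening: 0.0267
grasp_force: 59.4
sphere 299 [ 0.4881 -0.175   0.1371] 0.0010171232838178772
ring 156 [ 0.4893 -0.177 ] [ 0.5051 -0.181   0.0963] [ 0.4684 -0.2117  0.093 ] [ 0.5242 -0.1416  0.102 ]
now [ 0.49   -0.1775  0.1911] xang 179.95 z [ 0.0013 -0.0004 -1.    ] j [-0.4881  0.3173 -0.2557  0.9965  0.0003 -0.4872] F [-0.0811 -0.7633 -1.108 ] op 0.026732843363176207 t 12.4
(0.489, -0.178, 0.175, 180) [ 0.9713 -0.4879 16.1386] [-0.0004  0.0013 -0.0009]
```

```bash
python3 -m jog '[[255,0,0,8,0,0,0],[255,0,0,15,0,0,0],[255,0,0,20,0,0,0],[255,0,0,23,0,0,0],[255,0,0,26,0,0,0],[255,0,0,26,0,0,0],[255,0,0,26,0,0,0],[255,0,0,26,0,0,0]]' 90; python3 -c "
from h import *
plan()"
```

```text
t: 13.4
position: [0.49, -0.1776, 0.1654]
tool_rot: [0.001, 3.14, -0.001]
force: [-2.9, -0.9, 4.3]
opening: 0.0258
grasp_force: 88.6
now [ 0.49   -0.1776  0.1654] xang 179.95 z [ 0.0014 -0.0006 -1.    ] j [-0.4881  0.3394 -0.2966  0.9333  0.0001 -0.4872] F [-2.9386 -0.8665  4.2722] op 0.02583912955791849 t 13.4
```

```bash
python3 -m jog '[[255,0.7,0,2,0,0,0],[255,0.7,0.2,4,0,0,0],[255,0.7,0.2,6,0,0,0],[255,0.7,0.2,8,0,0,0],[255,0.7,0.2,9,0,0,0],[255,0.7,0.2,9,0,0,0],[255,0.7,0.2,9,0,0,0],[255,0.7,0.2,9,0,0,0]]' 100; python3 -c "
from h import *
plan()"
```

```text
t: 14.4
position: [0.4899, -0.1777, 0.157]
tool_rot: [0.001, 3.139, -0.002]
force: [-2.2, -1.5, 10.3]
opening: 0.0261
grasp_force: 98.1
now [ 0.4899 -0.1777  0.157 ] xang 179.95 z [ 0.0028 -0.0014 -1.    ] j [-0.4884  0.3459 -0.3111  0.9106  0.0001 -0.4875] F [-2.2016 -1.4727 10.295 ] op 0.026099299710558282 t 14.4
```

```bash
python3 -m jog '[[255,0,0,0.5,0,0,0],[255,0,0,1,0,0,0],[255,0,0,1.5,0,0,0],[255,0,0,2,0,0,0],[255,0,0,2,0,0,0],[255,0,0,2,0,0,0],[255,0,0,2,0,0,0],[255,0,0,2,0,0,0]]' 110
```

```text
t: 15.4
position: [0.4903, -0.1778, 0.1566]
tool_rot: [0.001, 3.137, -0.003]
force: [-6.6, 0.6, 26.4]
opening: 0.0263
grasp_force: 108.2
```

Run:
```python
from h import *
p,d=get_image("scene");K,E,_=cam("scene")
v,u=np.mgrid[:384,:512];ray=np.stack([(u-K[0,2])/K[0,0],-(v-K[1,2])/K[1,1],-np.ones_like(u)],-1)*d[...,None]
w=(ray-E[:3,3])@E[:3,:3];h=cv2.cvtColor(p,cv2.COLOR_BGR2HSV);rr=np.hypot(w[...,0]-.489,w[...,1]+.178)
m=(d>0)&(rr<.035)&(rr>.027)&(h[...,1]<90)&(w[...,2]>.07)&(w[...,2]<.11);print("rim z",m.sum(),np.percentile(w[m][:,2],[25,50,75,90]))
cv2.imwrite("pics/s5.png",cv2.resize(p[150:290,130:315],None,fx=4,fy=4,interpolation=cv2.INTER_CUBIC))
plan()
```

```text
rim z 115 [0.0802 0.0821 0.0839 0.0851]
now [ 0.4903 -0.1778  0.1566] xang 179.96 z [ 0.0043 -0.0021 -1.    ] j [-0.4883  0.3458 -0.3126  0.9076  0.0001 -0.4876] F [-7.0184  0.5202 27.4779] op 0.026204646941245958 t 15.45
```

View pics/s5.png

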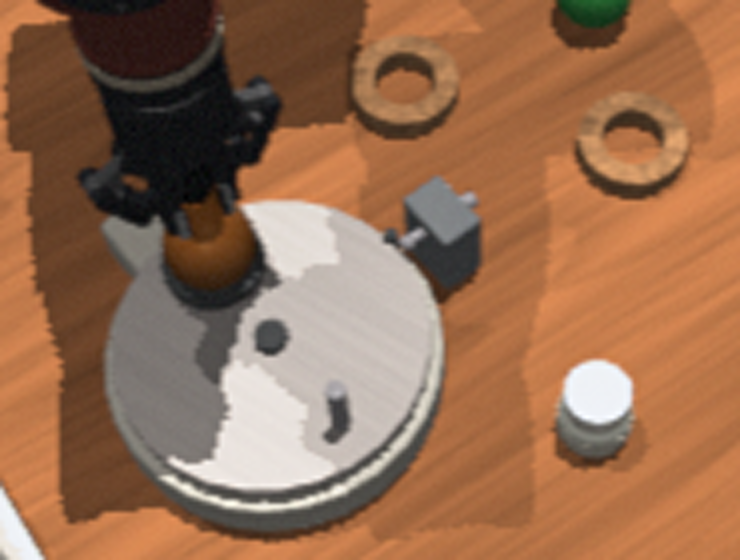

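The flask is upright in the ring at about (212,262), with the rim at about 0.083 m (down) and pressed against the hard stop with 27 N. The turntable is still docked with the lug past the plunger at (395,238). I'm handing in.

```bash
python3 -c "
from h import *
print(r.close_job())"
```

```text
the job is handed in; nothing more can be done
None
```

The job is handed in at about 15 s of the 64 s allowed: the turntable is docked at its stop, and the gripper still holds the amber flask upright in the cradle, pressed to the bottom of its travel at about 27 N (rim about 83 mm above the table).

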